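# Close a plaster mould press with a click wrench

## Task

Take the click wrench from its wooden rest, set its socket fully down over the square bolt head of the mould press and turn the bolt clockwise (seen from above) until it is tight and the handle breaks over, then stop at once without forcing the handle to the end of its play. Ease off, lay the wrench back across the two blocks of its rest as it was, straight, and let go. Leave the press closed and do not shift the bowl, tape measure or plain spanner.

Things in the scene. Friction and masses are not known exactly. Their poses are not given: they have to be found in the camera images.
- grip (a point): Grasp point of the click wrench, mid-height of its black straight handle: flat upright sides, 22 mm wide, 24 mm high from 50 mm on the head side to 120 mm on the free side of this point; 14 mm neck beyond, towards the head. Centre of mass about 30 mm from here towards the head; 0.45 kg in all, give or take a quarter. x axis along the handle away from the head, z up.
- socket (a point): Centre of the open lower rim of the wrench's downward square socket: hole 30.5 mm wide, 18 mm deep, walls 5 mm. In the straight wrench it lies 140 mm from grip along the handle (grip's -x) and 38 mm below it, its sides parallel and square to the handle. x axis: direction of the straight handle; z up.
- click (a joint): Break-over hinge between wrench head and handle, upright axis through the socket centre. 0 = straight, held by a spring up to about 1.1 N m (8 N across the handle at grip, or less plus a twist); above that the handle gives way clockwise (value grows, rad) with hardly any further rise in force, to a hard end at 0.42 that over-tightens. A proper click is 0.12 to 0.34 rad. Let back, it springs straight.
- bolt (a point): Square bolt head on the press, 28 mm square, 16 mm tall, top 5 mm tapered to 24.5 mm. Point: centre of its foot on a round collar where the socket rim rests, 121 mm above the table. x, y square to its sides, z up. Clockwise it turns easily (0.12 N m) for 0.3 to 0.9 rad, different each time and unmarked, then is tight on the mould. It stays as left. Socket play on it: 0.1 rad either way.
- plate_top (a point): Centre of the top of the steel pressure plate (100 x 110 x 10 mm) under the yoke; turning the bolt clockwise lowers it onto the mould, by only 2.55 mm per rad. Fully down it is 72 mm above the origin of press.
- press: Mould press fixed to the table: steel base 150 x 210 mm, white plaster mould 62 mm high, two posts and a grey yoke along its y axis (205 x 45 mm, top at 113 mm). Origin: centre of the underside of the base.
- rest_mid (a point): Middle of the wooden wrench rest, level with the tops of its two cross blocks (36 mm above the table). Blocks 22 mm wide along the wrench, 70 mm long, centred 80 mm to -x and 95 mm to +x; between them only an 8 mm board. The wrench starts across both, grip 12 mm above this point, handle end to this point's +x, head overhanging past the -x block with its rim 10 mm above the table.
- bowl_mid (a point): Small terracotta bowl, 68 mm across, 45 mm high, standing on the table; its centre. Bystander.
- tape_mid (a point): Black tape measure case, 55 x 40 x 55 mm; its centre. Bystander.
- spanner_mid (a point): Plain steel spanner lying flat on the table, about 10 mm thick; not the tool for this job; its middle. Bystander.

How it is judged:
By the outcome, as a careful person would: the job done as asked, in the order asked, and still so for the second after the job is handed in, with the robot touching nothing.
It also fails if it takes over 69 s, if anything falls off the work surface, if the arm or the gripper's body presses on something with over 40 N, if the wrist force passes 120 N, or if a joint passes its speed limit or range.

## Robot

A 6-joint arm with a two-finger parallel gripper is mounted at the origin on the work surface. World frame = base frame: x ahead of the robot, y to its left, z up, the work surface at z = 0. Lengths are in m, angles in degrees, forces in N, time in s.
With the tool pointing down it reaches from about 0.35 to 0.875 m from the base axis. Payload 4.2 kg.
Tool frame: the origin (TCP) lies between the finger pads; the fingertips stand 11 mm ahead of it and the grasp point (between the pads) lies 8 mm behind it; z points along the fingers, y is the direction in which the jaws open and shut (so a half turn about z gives the same grasp; the last joint's range is limited). The gripper opens to 87 mm and grips with 3 to 60 N. Pads are 19 mm wide; open, the fingers measure 117 mm over their backs; the gripper's body (75 mm by 190 mm) begins 51 mm behind the grasp point.
Start: joints at [79.446, 22.042, 0.453, 0, -68.411, -14.817], TCP at [0.268, 0.565, 0.234] pointing down, gripper open.
Joint ranges: [-179.83, 179.83], [-69.29, 118.12], [-61.27, 80.66], [-181.25, 117.63], [-171.15, -9.14], [-177.46, 177.46]. Speed limits (degrees/s): [159.86, 159.86, 180, 180, 180, 180].

## Interface

Orientations are given as a 3x3 rotation matrix whose columns are the frame's x, y, z axes.
In Python, from station import sense, capture, get_calibration, finish_job, search_frame, cut_out gives the robot as it stands.
- The arm moves only by the tool arm_command, never from a script. Its argument "rows" is a list of rows, each an object with "fingers": the opening in per cent of the stroke, from 0 (shut) to 100 (fully open); "travel": the shift along the tool's x, y, z in cm, a list of three; "roll": the turn about the tool's z in degrees. A call has 1 to 10 rows; each row is the pose to reach, as a shift and turn from the pose commanded when the call began, along the tool's axes at that moment; what a row does not reach only later rows make up. A row lasts 1/10 s, in which the tool goes at most 50 mm and 8.59 degrees, less where a joint would pass 70% of its speed; a pose out of reach is approached as far as the arm can. A call with a gripper value outside its range is refused whole. The fingers move at their own pace and stop on an object; the grip force is fixed at half the most. Time passes only in rows, so rows that repeat a pose let the fingers close. It gives the time, the measured TCP pose, the force and the opening at its end, in the units of the state.
- sense(): the state, without advancing time (a new reading comes with each control period).
- capture(name): name is "side" or "top" or "wrist"; returns (picture, depth): 384x512x3 uint8, red, green, blue; 384x512 float32, m along the optical axis (not along the pixel's ray), 0 where there is no reading.
- get_calibration(name): a dict with "fov_y" (degrees; the focal length in pixels is half the picture's height over the tangent of half this angle, whatever the lens; pixels are square), "cx", "cy" (the principal point, pixels), "distortion" ([k1, k2, p1, p2, k3] as OpenCV has them; the pictures are not rectified), "origin" and "attitude" of the camera in the world; the wrist camera has in their place "mount" (4x4, takes a point from camera to tool coordinates, whose origin is the TCP and whose axes are the flange's). Camera axes: x right, y down, z forward; pixel columns grow to the right and rows downward; lengths in m; the calibration is good to about 2 mm. A picture is of the moment at which its call begins: read the wrist's pose just before it. get_calibration takes no time and is no camera call.
- finish_job(): hands the job in, once; it reports no verdict.
Trained networks look in the newest picture that a camera, given by its name, has taken for a name from the list of things; names that differ only in an ending like _2 or _b are one class to them, and where a whole thing is asked for, a point or a joint stands for the part that bears it (a point fixed in the world has none). Each returns a list of dicts, best first, with "p" (0 to 1); they miss things now and then, are a little off and sometimes report something else, mostly with a low value. They report only what shows in the picture. A call takes as long as a camera call.
- search_frame(camera, label): "position" ([x, y, z] in m, in world coordinates, good to about 4 mm: the middle of the surface that is visible of it).
- cut_out(camera, label): "mask" (384x512 bool, what is visible of it).
The state is a dict: "time_s": time; "joints": joint angles; "joint_velocities": joint speeds; "effort": joint torques, N m; "tcp_pos": TCP position; "ee_rot": TCP orientation; "wrist_force": force on the tool from outside, world axes, zero at the start; "moment": the same for the moment, N m; "gripper_width": opening from 0.0 (shut) to 1.0 (fully open).
Only numpy, scipy, OpenCV 4.12 (cv2) and the standard library are available. Lean on these libraries where they do the work, as an engineer would, in place of code of your own. Each camera call takes 0.05 s, during which the arm holds its last target. There are 200 camera calls.

## Working session

There is one attempt and no reset: what is moved stays moved. The work goes in short steps, Python scripts to look and compute and a tool call to move; the robot and the scene stay as the last step left them, time stands still between calls to the robot, and variables do not carry over. Pictures are saved under pics/ and viewed, about 8 in all and at most 12, crops included, and the job is handed in when it is done.

Besides the shell and the picture viewer there is one more tool, called after "Call:" by a JSON object that holds its "method" and its "body". arm_command: Moves the arm, as the interface text tells. Its arguments: {"type":"object","properties":{"rows":{"type":"array","items":{"type":"object","properties":{"fingers":{"type":"number"},"travel":{"type":"array","items":{"type":"number"}},"roll":{"type":"number"}}}}},"required":["rows"]}

```bash
mkdir -p pics; ls; cat > h.py <<'E'
import numpy as np, cv2, json
from station import *
def cam(n, s=None):
    c=get_calibration(n); f=192/np.tan(np.radians(c["fov_y"])/2)
    K=np.array([[f,0,c["cx"]],[0,f,c["cy"]],[0,0,1]]); d=np.array(c["distortion"],float)
    if "mount" in c:
        T=np.eye(4); T[:3,:3]=np.array(s["ee_rot"]); T[:3,3]=s["tcp_pos"]; T=T@np.array(c["mount"])
        return K,d,T[:3,:3],T[:3,3]
    return K,d,np.array(c["attitude"]),np.array(c["origin"])
def ray(C,px):
    K,d,R,o=C
    p=cv2.undistortPoints(np.array(px,float).reshape(-1,1,2),K,d).reshape(-1,2)
    return (R@np.c_[p,np.ones(len(p))].T).T
def onplane(C,px,z):
    r=ray(C,px); return C[3]+r*((z-C[3][2])/r[:,2])[:,None]
def depthpt(C,px,dep):
    r=ray(C,px); return C[3]+r*np.array(dep).reshape(-1,1)
def proj(C,P):
    K,d,R,o=C
    return cv2.projectPoints(((np.atleast_2d(P)-o)@R).reshape(-1,1,3),np.zeros(3),np.zeros(3),K,d)[0].reshape(-1,2)
E
python3 - <<'E'
from h import *
s=sense(); print({k:np.round(v,3).tolist() for k,v in s.items()})
ims=[]
for n in ("side","top"):
    im,d=capture(n); cv2.imwrite(f"pics/{n}0.png",im[...,::-1]); np.savez(f"{n}0.npz",im=im,d=d)
    print(n,{k:np.round(v,3).tolist() for k,v in get_calibration(n).items()})
    for l in ["grip","socket","bolt","plate_top","press","rest_mid","bowl_mid","tape_mid","spanner_mid"]:
        r=search_frame(n,l); print(l,[(np.round(x["position"],3).tolist(),round(x["p"],2)) for x in r[:2]])
E
```

```text
pics
{'time_s': 0.0, 'joints': [79.447, 22.094, 0.379, -0.03, -68.413, -14.815], 'joint_velocities': [-0.021, -0.06, 0.042, -0.006, 0.089, 0.027], 'effort': [-0.0, -39.066, 18.74, 4.22, 0.011, -0.0], 'tcp_pos': [0.268, 0.564, 0.232], 'ee_rot': [[0.903, -0.429, -0.001], [-0.429, -0.903, -0.002], [0.0, 0.002, -1.0]], 'wrist_force': [-0.128, -0.264, 0.402], 'moment': [0.026, 0.005, 0.012], 'gripper_width': 1.001}
side {'fov_y': 50.603, 'cx': 254.815, 'cy': 194.983, 'distortion': [-0.036, 0.0, 0.0, 0.0, 0.0], 'origin': [0.114, -0.519, 0.824], 'attitude': [[0.759, -0.467, 0.454], [-0.651, -0.539, 0.535], [-0.005, -0.701, -0.713]]}
grip [([0.558, 0.19, 0.124], 0.71)]
socket [([0.531, -0.262, 0.059], 0.88)]
bolt [([0.555, 0.191, 0.124], 0.52)]
plate_top [([0.536, 0.195, 0.072], 0.76)]
press [([0.543, 0.157, 0.062], 0.56)]
rest_mid [([0.509, -0.278, 0.007], 0.94)]
bowl_mid [([0.609, 0.008, 0.032], 0.84)]
tape_mid [([0.69, -0.009, 0.049], 0.84)]
spanner_mid [([0.441, 0.01, 0.004], 0.71)]
top {'fov_y': 47.439, 'cx': 260.472, 'cy': 194.43, 'distortion': [-0.113, 0.0, 0.0, 0.0, 0.0], 'origin': [0.445, 0.01, 1.186], 'attitude': [[-0.027, -0.993, 0.115], [-0.999, 0.029, 0.016], [-0.02, -0.115, -0.993]]}
grip [([0.533, -0.261, 0.056], 0.78)]
socket [([0.554, -0.255, 0.058], 0.98)]
bolt [([0.566, 0.198, 0.12], 0.78)]
plate_top [([0.444, 0.008, 0.004], 0.73), ([0.542, 0.201, 0.074], 0.63)]
press [([0.564, 0.192, 0.074], 0.63)]
rest_mid [([0.528, -0.247, 0.009], 0.62), ([0.534, -0.254, 0.06], 0.5)]
bowl_mid [([0.606, -0.003, 0.023], 0.89)]
tape_mid [([0.699, -0.005, 0.052], 0.54)]
spanner_mid [([0.443, 0.009, 0.001], 0.62)]
```

View pics/top0.png

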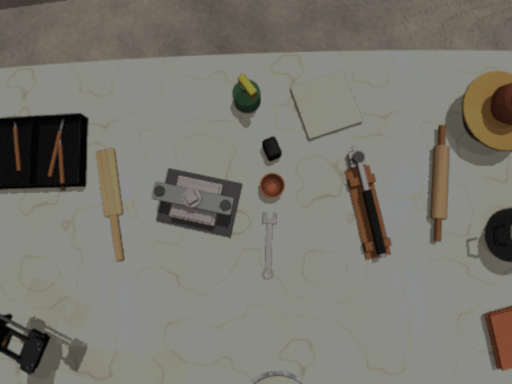

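View pics/side0.png

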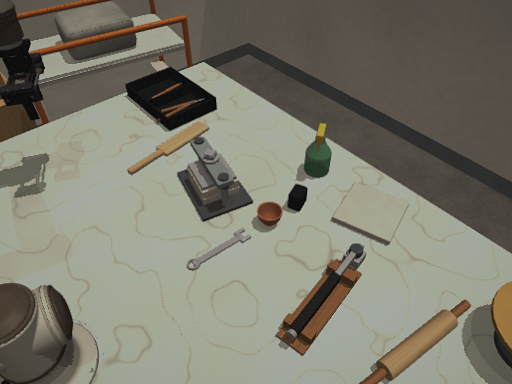

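The top view shows the wrench lying across its rest, head at (360,157) and handle end at (382,250). The bolt on the press is at (192,197), the spanner at (268,245), the bowl at (272,185) and the tape at (271,148). The side view agrees, so next I'll look closer with the wrist camera, press first.

```bash
python3 - <<'E'
from h import *
z=np.load("top0.npz"); C=cam("top"); capture("top")
for l in ["grip","press","bolt","rest_mid"]:
    r=cut_out("top",l)
    if not r: continue
    m=r[0]["mask"]; v,u=np.nonzero(m); P=depthpt(C,np.c_[u,v],z["d"][v,u]); P=P[z["d"][v,u]>0]
    c,_,_=map(np.array,(P.mean(0),0,0)); w,V=np.linalg.eigh(np.cov(P[:,:2].T))
    print(l,r[0]["p"],m.sum(),c.round(3),"axis",V[:,1].round(3),"z",np.percentile(P[:,2],[5,50,95]).round(3),"ext",np.ptp((P[:,:2]-c[:2])@V,axis=0).round(3))
c=get_calibration("wrist"); print(c["fov_y"],np.round(c["mount"],3).tolist())
E
```

```text
grip 0.69 904 [ 0.539 -0.255  0.056] axis [-0.982 -0.19 ] z [0.046 0.058 0.062] ext [0.04 0.28]
press 0.87 4287 [0.561 0.193 0.063] axis [0.216 0.976] z [0.009 0.072 0.121] ext [0.151 0.213]
bolt 0.63 314 [0.566 0.198 0.126] axis [0.353 0.936] z [0.112 0.123 0.139] ext [0.051 0.051]
rest_mid 0.79 1687 [ 0.529 -0.252  0.013] axis [-0.987 -0.159] z [0.002 0.008 0.038] ext [0.085 0.252]
62.09726004091524 [[-0.001, -0.96, -0.28, 0.077], [1.0, -0.001, 0.0, -0.001], [-0.0, -0.28, 0.96, -0.152], [0.0, 0.0, 0.0, 1.0]]
```

Call:
{"method": "arm_command", "body": {"rows": [{"travel": [42.2, 20.8, -2.6], "roll": -35, "fingers": 100}, {"travel": [42.2, 20.8, -2.6], "roll": -35, "fingers": 100}, {"travel": [42.2, 20.8, -2.6], "roll": -35, "fingers": 100}, {"travel": [42.2, 20.8, -2.6], "roll": -35, "fingers": 100}, {"travel": [42.2, 20.8, -2.6], "roll": -35, "fingers": 100}, {"travel": [42.2, 20.8, -2.6], "roll": -35, "fingers": 100}, {"travel": [42.2, 20.8, -2.6], "roll": -35, "fingers": 100}, {"travel": [42.2, 20.8, -2.6], "roll": -35, "fingers": 100}, {"travel": [42.2, 20.8, -2.6], "roll": -35, "fingers": 100}, {"travel": [42.2, 20.8, -2.6], "roll": -35, "fingers": 100}]}}

```text
time_s: 2.25
tcp_pos: [0.5617, 0.193, 0.2599]
ee_rot: [[0.986, 0.164, 0.001], [0.164, -0.986, -0.0], [0.001, 0.0, -1.0]]
wrist_force: [-0.0, 0.4, 0.3]
gripper_width: 1.001
```

Call:
{"method": "arm_command", "body": {"rows": [{"travel": [0, 0, 0], "roll": 0, "fingers": 100}, {"travel": [0, 0, 0], "roll": 0, "fingers": 100}]}}

```text
time_s: 2.45
tcp_pos: [0.5601, 0.1955, 0.2594]
ee_rot: [[0.986, 0.166, -0.0], [0.166, -0.986, 0.0], [-0.0, -0.0, -1.0]]
wrist_force: [-0.1, -0.1, 1.2]
gripper_width: 0.999
```

```bash
python3 - <<'E'
from h import *
s=sense(); im,d=capture("wrist"); C=cam("wrist",s); np.savez("w1.npz",im=im,d=d,R=C[2],o=C[3])
for l in ["bolt","plate_top"]:
    print(l,[(np.round(x["position"],4).tolist(),round(x["p"],2)) for x in search_frame("wrist",l)[:2]])
u,v=np.meshgrid(np.arange(512),np.arange(384)); P=depthpt(C,np.c_[u.ravel(),v.ravel()],d.ravel()).reshape(384,512,3)
ok=d>0; near=np.hypot(P[...,0]-.566,P[...,1]-.198)<.04
m=(ok&near&(P[...,2]>.131)&(P[...,2]<.15)).astype(np.uint8)
Q=P[m>0]; print(m.sum(),np.percentile(Q[:,2],[5,50,95]))
xy=(Q[:,:2]*1000).astype(np.float32); r=cv2.minAreaRect(xy); print("bolt rect mm",r)
big=cv2.resize(im[...,::-1],(768,576),interpolation=cv2.INTER_CUBIC); cv2.imwrite("pics/w1.png",big)
# height profile along yoke
h=ok&(P[...,2]>.118)
for a in range(-110,111,20):
    q=np.array([.566,.198])+a/1000*np.array([.216,.976]); n=ok&(np.hypot(P[...,0]-q[0],P[...,1]-q[1])<.012)
    if n.any(): print(a,np.percentile(P[n][:,2],[50,99]).round(3))
E
```

```text
bolt [([0.5707, 0.1997, 0.1206], 0.68)]
plate_top [([0.5903, 0.198, 0.071], 0.85)]
939 [0.13247501 0.13806205 0.13940084]
bolt rect mm ((567.114501953125, 198.65139770507812), (28.03551483154297, 28.127864837646484), 31.343976974487305)
-110 [0.002 0.114]
-90 [0.12  0.122]
-70 [0.115 0.121]
-50 [0.262 0.311]
-30 [0.114 0.123]
-10 [0.138 0.14 ]
10 [0.138 0.14 ]
30 [0.358 0.364]
50 [0.343 0.364]
70 [0.342 0.352]
90 [0.12  0.326]
110 [0.114 0.122]
```

View pics/w1.png

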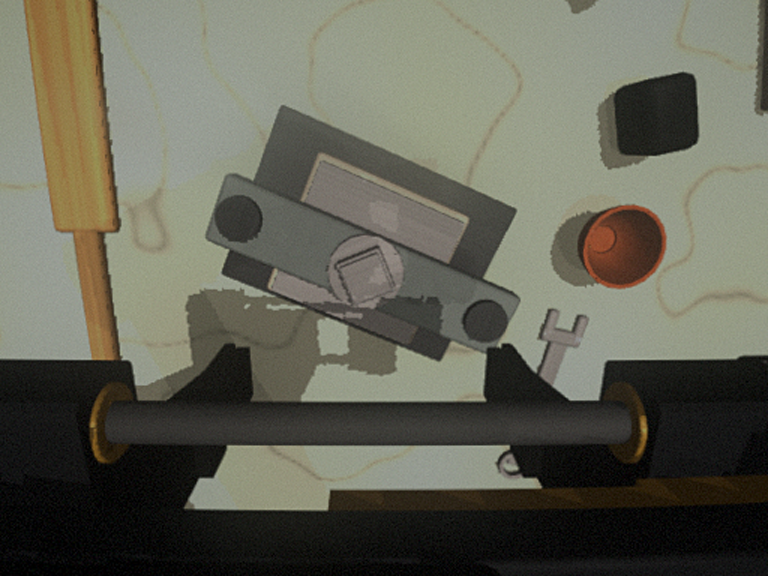

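The wrist view (enlarged) shows the bolt square at (365,270), tilted about 20° counter-clockwise. That is world yaw about 31°, with its top measured at 0.138. The posts are no higher than 0.122. Next, the wrench.

Call:
{"method": "arm_command", "body": {"rows": [{"travel": [-16.5, 43.6, 2], "roll": 0, "fingers": 100}, {"travel": [-16.5, 43.6, 2], "roll": 0, "fingers": 100}, {"travel": [-16.5, 43.6, 2], "roll": 0, "fingers": 100}, {"travel": [-16.5, 43.6, 2], "roll": 0, "fingers": 100}, {"travel": [-16.5, 43.6, 2], "roll": 0, "fingers": 100}, {"travel": [-16.5, 43.6, 2], "roll": 0, "fingers": 100}, {"travel": [-16.5, 43.6, 2], "roll": 0, "fingers": 100}, {"travel": [-16.5, 43.6, 2], "roll": 0, "fingers": 100}, {"travel": [-16.5, 43.6, 2], "roll": 0, "fingers": 100}, {"travel": [-16.5, 43.6, 2], "roll": 0, "fingers": 100}]}}

```text
time_s: 3.6
tcp_pos: [0.4693, -0.2637, 0.2394]
ee_rot: [[0.986, 0.165, -0.0], [0.165, -0.986, -0.0], [-0.0, 0.0, -1.0]]
wrist_force: [-0.2, 0.2, 0.5]
gripper_width: 1.0
```

Call:
{"method": "arm_command", "body": {"rows": [{"travel": [0, 0, 0], "roll": 0, "fingers": 100}, {"travel": [0, 0, 0], "roll": 0, "fingers": 100}, {"travel": [0, 0, 0], "roll": 0, "fingers": 100}]}}

```text
time_s: 3.9
tcp_pos: [0.4707, -0.2602, 0.2397]
ee_rot: [[0.986, 0.169, 0.0], [0.169, -0.986, 0.0], [0.0, 0.0, -1.0]]
wrist_force: [-0.6, 0.4, 0.0]
gripper_width: 1.005
```

```bash
python3 - <<'E'
from h import *
s=sense(); print(s["tcp_pos"],s["time_s"]); im,d=capture("wrist"); C=cam("wrist",s); np.savez("w2.npz",im=im,d=d,R=C[2],o=C[3])
for l in ["grip","socket","rest_mid"]:
    print(l,[(np.round(x["position"],4).tolist(),round(x["p"],2)) for x in search_frame("wrist",l)[:2]])
u,v=np.meshgrid(np.arange(512),np.arange(384)); P=depthpt(C,np.c_[u.ravel(),v.ravel()],d.ravel()).reshape(384,512,3)
near=(d>0)&(np.hypot(P[...,0]-.53,P[...,1]+.25)<.22)&(P[...,2]<.1)&(v<230)
def rect(n,m):
    Q=P[m]; print(n,m.sum(),"z",np.percentile(Q[:,2],[5,50,95]).round(4),cv2.minAreaRect((Q[:,:2]*1000).astype(np.float32)))
    return Q
W=near&(P[...,2]>.045); rect("wrench",W)
ax=np.array([.9835,.18]); n=np.array([-.18,.9835]); o=np.array([.529,-.252])
Q=P[W]; a=(Q[:,:2]-o)@ax; b=(Q[:,:2]-o)@n
for t in np.arange(-.14,.2,.02):
    k=abs(a-t)<.01
    if k.sum()>5: print(round(t,3),"mid",round((b[k].min()+b[k].max())/2*1000,1),"w",round(np.ptp(b[k])*1000,1),"z",np.median(Q[k,2]).round(4))
B=near&(P[...,2]>.030)&(P[...,2]<.042); Q=P[B]; a=(Q[:,:2]-o)@ax; b=(Q[:,:2]-o)@n
print("block a hist",np.histogram(a,np.arange(-.16,.2,.01)))
cv2.imwrite("pics/w2.png",cv2.resize(im[...,::-1],(768,576),interpolation=cv2.INTER_CUBIC))
E
```

```text
[ 0.47065647 -0.26016681  0.2397492 ] 3.9
grip [([0.525, -0.2589, 0.058], 0.57), ([0.5971, 0.0041, 0.0245], 0.43)]
socket [([0.526, -0.2623, 0.0629], 0.71)]
rest_mid [([0.5493, -0.258, 0.0105], 0.67)]
wrench 4638 z [0.0458 0.0606 0.0622] ((547.8089599609375, -356.92657470703125), (230.91326904296875, 221.1223907470703), 10.699769973754883)
-0.12 mid -7.9 w 21.3 z 0.061
-0.1 mid -7.9 w 21.2 z 0.0611
-0.08 mid -7.5 w 21.9 z 0.0611
-0.06 mid -94.7 w 196.1 z 0.0609
-0.04 mid -99.5 w 205.2 z 0.0609
-0.02 mid -101.7 w 211.0 z 0.0608
0.0 mid -105.2 w 217.7 z 0.0609
0.02 mid -106.5 w 221.2 z 0.0607
0.04 mid -105.7 w 219.6 z 0.061
0.06 mid -6.4 w 18.6 z 0.057
0.08 mid -5.8 w 12.6 z 0.0569
0.1 mid -5.9 w 12.6 z 0.057
0.12 mid -6.0 w 12.4 z 0.057
block a hist (array([  0,   0,   0,   5,  93, 218, 432, 437,  95,  95, 112, 152, 149,
       161, 156, 153, 140, 154, 140, 151, 147, 133,  62, 524, 567, 199,
         0,   0,   6,   0,   0,   0,   0,   0,   0]), array([-1.60000000e-01, -1.50000000e-01, -1.40000000e-01, -1.30000000e-01,
       -1.20000000e-01, -1.10000000e-01, -1.00000000e-01, -9.00000000e-02,
       -8.00000000e-02, -7.00000000e-02, -6.00000000e-02, -5.00000000e-02,
       -4.00000000e-02, -3.00000000e-02, -2.00000000e-02, -1.00000000e-02,
        1.38777878e-16,  1.00000000e-02,  2.00000000e-02,  3.00000000e-02,
        4.00000000e-02,  5.00000000e-02,  6.00000000e-02,  7.00000000e-02,
        8.00000000e-02,  9.00000000e-02,  1.00000000e-01,  1.10000000e-01,
        1.20000000e-01,  1.30000000e-01,  1.40000000e-01,  1.50000000e-01,
        1.60000000e-01,  1.70000000e-01,  1.80000000e-01,  1.90000000e-01]))
```

View pics/w2.png

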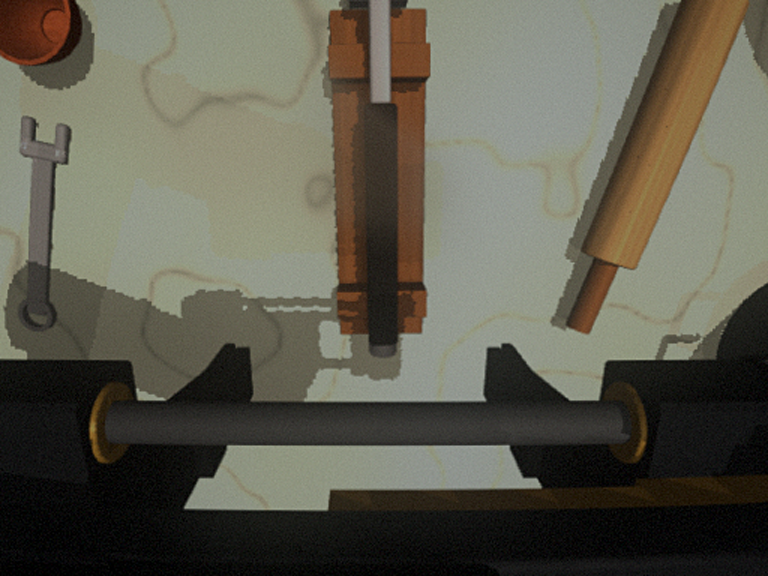

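The wrist view shows the handle running straight from (383,103), where the neck begins, to (383,350). The blocks are at rows 60 and 310. I'll refine the grip along and across the handle.

```bash
python3 - <<'E'
from h import *
z=np.load("w2.npz"); K,d,_,_=cam("wrist",sense()); C=(K,d,z["R"],z["o"]); D=z["d"]
u,v=np.meshgrid(np.arange(512),np.arange(384)); P=depthpt(C,np.c_[u.ravel(),v.ravel()],D.ravel()).reshape(384,512,3)
ax=np.array([.9835,.18]); n=np.array([-.18,.9835]); o=np.array([.529,-.252])
A=(P[...,:2]-o)@ax; B=(P[...,:2]-o)@n
H=(D>0)&(P[...,2]>.052)&(abs(B)<.03)&(v<232)
L=[]
for t in np.arange(-.13,.15,.005):
    k=H&(abs(A-t)<.0025)
    if k.sum()>5: L.append((t,(B[k].min()+B[k].max())/2*1000,np.ptp(B[k])*1000,np.median(P[k][:,2])))
L=np.array(L); print(np.round(L[L[:,0]>.03],4)[:6]); print("far end",A[H].min())
k=(L[:,0]<.045)&(L[:,0]>-.1); p=np.polyfit(L[k,0]*1000,L[k,1],1); yaw=np.degrees(np.arctan2(.18,.9835)+p[0]); print("line",p,"yaw",yaw)
bl=(D>0)&(P[...,2]>.03)&(P[...,2]<.042)&(v<232)
for lo,hi in((-.13,-.06),(.05,.12)):
    k=bl&(A>lo)&(A<hi)&(abs(B+.007)<.034)&(abs(B+.007)>.014); print("block",np.percentile(A[k],[2,98]),"B",np.percentile(B[k],[1,99]),np.median(P[k][:,2]))
ag=.0025; g=o+ax*ag+n*np.polyval(p,ag*1000)/1000; print("grip",g)
# top view check
zt=np.load("top0.npz"); Ct=cam("top"); print("head px",proj(Ct,[*(g+.14*np.array([np.cos(np.radians(yaw)),np.sin(np.radians(yaw))])),.06]),"grip px",proj(Ct,[*g,.06]))
s=sense(); dx=np.r_[g,.048-.008]-s["tcp_pos"]; print("move cm",np.array(s["ee_rot"]).T@dx*100, "yaw now",np.degrees(np.arctan2(s["ee_rot"][1][0],s["ee_rot"][0][0])))
E
```

```text
[[ 0.03   -6.3834 21.035   0.0608]
 [ 0.035  -6.404  20.9861  0.0609]
 [ 0.04   -6.4649 20.9267  0.0611]
 [ 0.045  -6.4851 20.867   0.0611]
 [ 0.05   -6.4829 20.6991  0.0607]
 [ 0.055  -6.1061 11.9215  0.057 ]]
far end -0.12104562049815602
line [ 0.00825926 -7.10115041] yaw 10.844699087218462
block [-0.10332441 -0.08157499] B [-0.04074193  0.0267235 ] 0.03714304698171356
block [0.07169971 0.09332486] B [-0.04058813  0.0263603 ] 0.03708016330713981
grip [ 0.53273324 -0.25851367]
head px [[358.6565618  155.93572779]] grip px [[371.57024886 207.79062709]]
move cm [ 6.15060801  0.85198389 19.976804  ] yaw now 9.733217042469892
```

Call:
{"method": "arm_command", "body": {"rows": [{"travel": [6.1, 0.8, 4], "roll": -1.2, "fingers": 100}, {"travel": [6.1, 0.8, 8], "roll": -1.2, "fingers": 80}, {"travel": [6.1, 0.8, 12], "roll": -1.2, "fingers": 80}, {"travel": [6.1, 0.8, 12], "roll": -1.2, "fingers": 80}, {"travel": [6.1, 0.8, 12], "roll": -1.2, "fingers": 80}, {"travel": [6.1, 0.8, 12], "roll": -1.2, "fingers": 80}, {"travel": [6.1, 0.8, 12], "roll": -1.2, "fingers": 80}]}}

```text
time_s: 4.8
tcp_pos: [0.5331, -0.2596, 0.1227]
ee_rot: [[0.982, 0.188, 0.006], [0.188, -0.982, -0.001], [0.005, 0.002, -1.0]]
wrist_force: [0.1, 0.3, 0.4]
gripper_width: 0.801
```

```bash
python3 - <<'E'
from h import *
import time
for i in range(3):
    s=sense(); print(s["tcp_pos"],np.degrees(np.arctan2(s["ee_rot"][1][0],s["ee_rot"][0][0]))); dx=np.r_[.5327,-.2585,.040]-s["tcp_pos"]; print("move cm",np.array(s["ee_rot"]).T@dx*100); capture("wrist")
E
```

```text
[ 0.53311306 -0.25960628  0.12272779] 10.845361825229377
move cm [-0.06252551 -0.13699894  8.27225092]
[ 0.53279801 -0.25952988  0.12238989] 10.837073300590296
move cm [-0.02805229 -0.12043167  8.23871011]
[ 0.53250196 -0.25947806  0.1219223 ] 10.830478147389856
move cm [ 6.33401615e-03 -1.06371697e-01  8.19214433e+00]
```

Call:
{"method": "arm_command", "body": {"rows": [{"travel": [0, -0.1, 3], "roll": 0, "fingers": 80}, {"travel": [0, -0.1, 5.5], "roll": 0, "fingers": 80}, {"travel": [0, -0.1, 7.2], "roll": 0, "fingers": 80}, {"travel": [0, -0.1, 8], "roll": 0, "fingers": 80}, {"travel": [0, -0.1, 8], "roll": 0, "fingers": 80}, {"travel": [0, -0.1, 8], "roll": 0, "fingers": 80}, {"travel": [0, -0.1, 8], "roll": 0, "fingers": 80}]}}

```text
time_s: 5.65
tcp_pos: [0.5324, -0.2584, 0.0409]
ee_rot: [[0.982, 0.188, 0.003], [0.188, -0.982, -0.001], [0.002, 0.001, -1.0]]
wrist_force: [-0.9, 0.1, 0.5]
gripper_width: 0.799
```

Call:
{"method": "arm_command", "body": {"rows": [{"travel": [0, 0, 0], "roll": 0, "fingers": 40}, {"travel": [0, 0, 0], "roll": 0, "fingers": 30}, {"travel": [0, 0, 0], "roll": 0, "fingers": 0}, {"travel": [0, 0, 0], "roll": 0, "fingers": 0}, {"travel": [0, 0, 0], "roll": 0, "fingers": 0}, {"travel": [0, 0, 0], "roll": 0, "fingers": 0}, {"travel": [0, 0, 0], "roll": 0, "fingers": 0}, {"travel": [0, 0, 0], "roll": 0, "fingers": 0}]}}

```text
time_s: 6.45
tcp_pos: [0.5315, -0.2583, 0.0395]
ee_rot: [[0.982, 0.188, 0.0], [0.188, -0.982, -0.0], [0.0, 0.0, -1.0]]
wrist_force: [-0.1, -1.2, 0.5]
gripper_width: 0.254
```

Call:
{"method": "arm_command", "body": {"rows": [{"travel": [0, 0, -0.5], "roll": 0, "fingers": 0}, {"travel": [0, 0, -1.5], "roll": 0, "fingers": 0}, {"travel": [0, 0, -3.5], "roll": 0, "fingers": 0}, {"travel": [0, 0, -6], "roll": 0, "fingers": 0}, {"travel": [0, 0, -9], "roll": 0, "fingers": 0}, {"travel": [0, 0, -12], "roll": 0, "fingers": 0}, {"travel": [0, 0, -14.5], "roll": 0, "fingers": 0}, {"travel": [0, 0, -16.5], "roll": 0, "fingers": 0}, {"travel": [0, 0, -17], "roll": 0, "fingers": 0}, {"travel": [0, 0, -17], "roll": 0, "fingers": 0}]}}

```text
time_s: 7.45
tcp_pos: [0.5313, -0.258, 0.21]
ee_rot: [[0.982, 0.188, 0.001], [0.188, -0.982, 0.0], [0.001, -0.0, -1.0]]
wrist_force: [-0.2, 0.5, -5.1]
gripper_width: 0.244
```

```bash
python3 - <<'E'
from h import *
s=sense(); print(s["tcp_pos"],s["wrist_force"],s["moment"],s["gripper_width"])
C=cam("wrist",s); im,d=capture("wrist"); np.savez("w3.npz",im=im,d=d)
u,v=np.meshgrid(np.arange(512),np.arange(384)); P=depthpt(C,np.c_[u.ravel(),v.ravel()],d.ravel()).reshape(384,512,3)
L=(P-np.array(s["tcp_pos"]))@np.array(s["ee_rot"])  # tool coords
k=(d>0)&(abs(L[...,1])<.03)&(L[...,0]>.02)&(L[...,0]<.18)&(L[...,2]<.06)
for t in np.arange(.02,.18,.01):
    m=k&(abs(L[...,0]-t)<.005)
    if m.any(): q=L[m]; print(round(t,3),m.sum(),"y",q[:,1].min().round(4),q[:,1].max().round(4),"z",np.median(q[:,2]).round(4))
cv2.imwrite("pics/w3.png",cv2.resize(im[...,::-1],(768,576)))
E
```

```text
[ 0.53126889 -0.25795282  0.20999066] [-0.15867472  0.45037404 -5.11563248] [-0.07159737  0.11903479  0.02279187] 0.2444291138215321
0.02 3771 y -0.03 0.03 z -0.087
0.03 22279 y -0.03 0.03 z -0.094
0.04 6552 y -0.03 0.03 z -0.077
0.05 1150 y -0.0115 0.0106 z -0.0202
0.06 754 y -0.0075 0.0063 z -0.0172
0.07 842 y -0.0075 0.0066 z -0.017
0.08 838 y -0.0073 0.0065 z -0.0169
0.09 883 y -0.0074 0.0063 z -0.0169
0.1 953 y -0.0074 0.0063 z -0.0167
0.11 967 y -0.0073 0.0062 z -0.0167
0.12 1113 y -0.0208 0.0198 z 0.0098
```

View pics/w3.png

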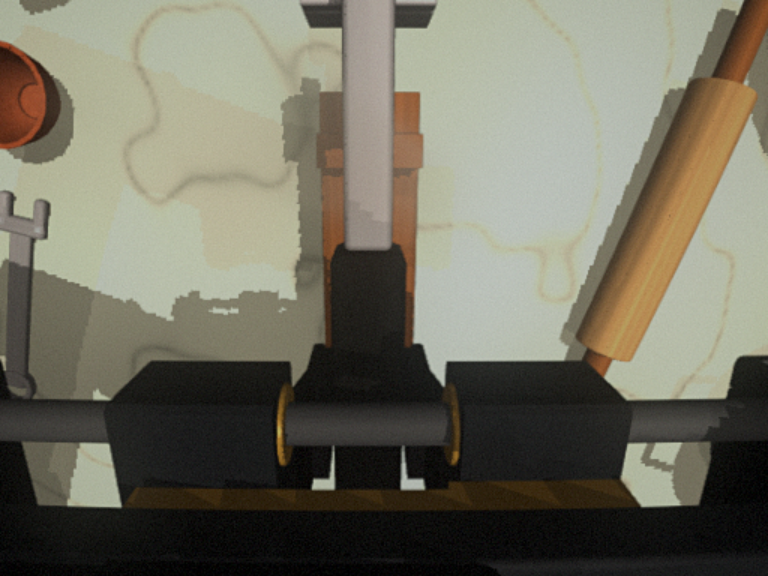

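The wrench sits straight and level in the fingers: neck at column 368, within 0.5 mm of the tool axis. Next I'll refine the bolt from the stored view and work out the transfer.

```bash
python3 - <<'E'
from h import *
z=np.load("w1.npz"); K,dd,_,_=cam("wrist",sense()); C=(K,dd,z["R"],z["o"]); D=z["d"]
u,v=np.meshgrid(np.arange(512),np.arange(384)); P=depthpt(C,np.c_[u.ravel(),v.ravel()],D.ravel()).reshape(384,512,3)
near=(D>0)&(np.hypot(P[...,0]-.567,P[...,1]-.199)<.03)
for zt in (.126,.130,.134,.136):
    Q=P[near&(P[...,2]>zt)&(P[...,2]<.145)]; print(zt,len(Q),cv2.minAreaRect((Q[:,:2]*1000).astype(np.float32)),Q[:,:2].mean(0))
Q=P[near&(P[...,2]>.117)&(P[...,2]<.145)]; print("collar",cv2.minEnclosingCircle((Q[:,:2]*1000).astype(np.float32)))
crop=z["im"][150:212,212:275]; cv2.imwrite("pics/bolt.png",cv2.resize(crop[...,::-1],(504,496),interpolation=cv2.INTER_CUBIC))
E
```

```text
0.126 976 ((567.1325073242188, 198.6772003173828), (28.095401763916016, 28.140430450439453), 31.4692325592041) [0.56891525 0.19885652]
0.13 948 ((567.13427734375, 198.66343688964844), (28.08185577392578, 28.127864837646484), 31.343976974487305) [0.56863843 0.19882261]
0.134 768 ((567.5703735351562, 198.50927734375), (25.63637924194336, 26.428491592407227), 29.554275512695312) [0.56780304 0.19871644]
0.136 740 ((567.1439208984375, 198.57473754882812), (24.541627883911133, 24.383817672729492), 31.419939041137695) [0.56753893 0.19862138]
collar ((567.271728515625, 198.46246337890625), 23.950061798095703)
```

View pics/bolt.png

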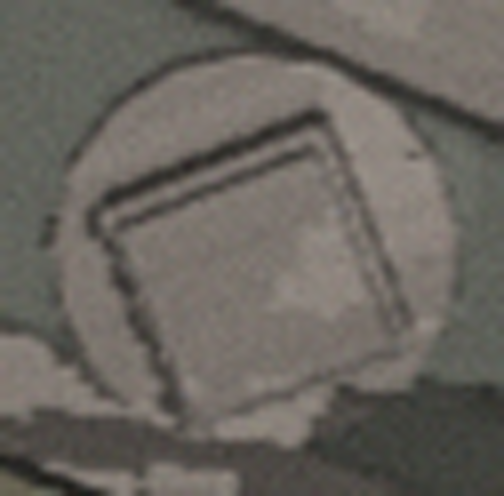

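The crop confirms the square, about 21° counter-clockwise in the picture. The fits give 28.1 mm and 24.5 mm sides, yaw 31.4° and centre (0.5671, 0.1986).

Call:
{"method": "arm_command", "body": {"rows": [{"travel": [-0.1, -4, 0], "roll": -2.2, "fingers": 0}, {"travel": [-0.2, -8, 0], "roll": -4.4, "fingers": 0}, {"travel": [-0.3, -12, 0], "roll": -6.6, "fingers": 0}, {"travel": [-0.4, -16.5, 0], "roll": -8.8, "fingers": 0}, {"travel": [-0.6, -21, 0], "roll": -11, "fingers": 0}, {"travel": [-0.7, -25.5, 0], "roll": -13.4, "fingers": 0}, {"travel": [-0.8, -30, 0], "roll": -15.8, "fingers": 0}, {"travel": [-0.9, -34, 0], "roll": -18, "fingers": 0}, {"travel": [-1, -37, 0], "roll": -19.8, "fingers": 0}, {"travel": [-1.1, -39.2, 0], "roll": -20.5, "fingers": 0}]}}

```text
time_s: 8.5
tcp_pos: [0.4454, 0.1262, 0.208]
ee_rot: [[0.853, 0.522, -0.003], [0.522, -0.853, -0.001], [-0.003, -0.0, -1.0]]
wrist_force: [1.0, 0.4, -4.7]
gripper_width: 0.248
```

Call:
{"method": "arm_command", "body": {"rows": [{"travel": [0, 0, 0], "roll": 0, "fingers": 0}, {"travel": [0, 0, 0], "roll": 0, "fingers": 0}, {"travel": [0, 0, 0], "roll": 0, "fingers": 0}, {"travel": [0, 0, 0], "roll": 0, "fingers": 0}, {"travel": [0, 0, 0], "roll": 0, "fingers": 0}]}}

```text
time_s: 9.0
tcp_pos: [0.4471, 0.124, 0.2093]
ee_rot: [[0.855, 0.519, -0.0], [0.519, -0.855, -0.0], [-0.0, -0.0, -1.0]]
wrist_force: [0.4, -0.1, -4.3]
gripper_width: 0.248
```

```bash
cat > g.py <<'E'
from h import *
B=np.array([.5671,.1986]); S=np.array([.1412,-.0005,.0295])
def st():
    s=sense(); R=np.array(s["ee_rot"]); p=np.array(s["tcp_pos"]); k=p+R@S; yaw=np.degrees(np.arctan2(R[1,0],R[0,0]))
    F=np.array(s["wrist_force"]); M=np.array(s["moment"])
    r=p[:2]-B; Tb=M[2]+r[0]*F[1]-r[1]*F[0]
    print("t",round(s["time_s"],2),"tcp",p.round(4),"yaw",yaw.round(2),"sock",k.round(4),"err tool cm",(R.T@np.r_[B-k[:2],0]*100).round(2),"F",F.round(2),"M",M.round(3),"Tbolt",Tb.round(3),"gw",round(s["gripper_width"],3))
    return s
E
python3 - <<'E'
from g import *
st(); capture("wrist"); st()
s=sense();C=cam("wrist",s); im,d=capture("wrist")
u,v=np.meshgrid(np.arange(512),np.arange(384)); P=depthpt(C,np.c_[u.ravel(),v.ravel()],d.ravel()).reshape(384,512,3)
L=(P-np.array(s["tcp_pos"]))@np.array(s["ee_rot"])
for t in (.06,.08,.1,.11):
    q=L[(d>0)&(abs(L[...,0]-t)<.005)&(abs(L[...,1])<.03)&(L[...,2]<.01)]; print(t,q[:,1].min().round(4),q[:,1].max().round(4),np.median(q[:,2]).round(4))
E
```

```text
t 9.0 tcp [0.4471 0.124  0.2093] yaw 31.25 sock [0.5675 0.1977 0.1798] err tool cm [ 0.01 -0.1  -0.  ] F [ 0.41 -0.07 -4.31] M [-0.149  0.122 -0.018] Tbolt 0.022 gw 0.248
t 9.05 tcp [0.4471 0.1241 0.2094] yaw 31.26 sock [0.5675 0.1978 0.1799] err tool cm [ 0.   -0.09  0.  ] F [-0.14  0.79 -4.65] M [-0.1    0.035 -0.014] Tbolt -0.119 gw 0.247
0.06 -0.0071 0.007 -0.0172
0.08 -0.0069 0.0068 -0.0171
0.1 -0.0071 0.0066 -0.017
0.11 -0.0069 0.0065 -0.0168
```

Call:
{"method": "arm_command", "body": {"rows": [{"travel": [0, -0.1, 1], "roll": 0, "fingers": 0}, {"travel": [0, -0.1, 2.2], "roll": 0, "fingers": 0}, {"travel": [0, -0.1, 3.2], "roll": 0, "fingers": 0}, {"travel": [0, -0.1, 3.9], "roll": 0, "fingers": 0}, {"travel": [0, -0.1, 4.2], "roll": 0, "fingers": 0}, {"travel": [0, -0.1, 4.4], "roll": 0, "fingers": 0}, {"travel": [0, -0.1, 4.6], "roll": 0, "fingers": 0}, {"travel": [0, -0.1, 4.8], "roll": 0, "fingers": 0}, {"travel": [0, -0.1, 5], "roll": 0, "fingers": 0}]}}

```text
time_s: 10.0
tcp_pos: [0.4467, 0.1257, 0.1597]
ee_rot: [[0.854, 0.52, 0.001], [0.52, -0.854, 0.0], [0.001, -0.0, -1.0]]
wrist_force: [1.0, -0.1, -4.5]
gripper_width: 0.25
```

```bash
python3 -c "
from g import *
st()"
```

```text
t 10.0 tcp [0.4467 0.1257 0.1597] yaw 31.33 sock [0.5671 0.1996 0.1303] err tool cm [-0.05  0.08 -0.  ] F [ 1.03 -0.15 -4.5 ] M [-0.153  0.122 -0.049] Tbolt 0.043 gw 0.25
```

Call:
{"method": "arm_command", "body": {"rows": [{"travel": [0, 0, 0.2], "roll": 0, "fingers": 0}, {"travel": [0, 0, 0.4], "roll": 0, "fingers": 0}, {"travel": [0, 0, 0.6], "roll": 0, "fingers": 0}, {"travel": [0, 0, 0.75], "roll": 0, "fingers": 0}, {"travel": [0, 0, 0.85], "roll": 0, "fingers": 0}, {"travel": [0, 0, 0.9], "roll": 0, "fingers": 0}, {"travel": [0, 0, 0.9], "roll": 0, "fingers": 0}, {"travel": [0, 0, 0.9], "roll": 0, "fingers": 0}]}}

```text
time_s: 10.8
tcp_pos: [0.4466, 0.1257, 0.1507]
ee_rot: [[0.854, 0.52, 0.0], [0.52, -0.854, 0.0], [0.0, 0.0, -1.0]]
wrist_force: [-0.6, 0.3, -3.7]
gripper_width: 0.247
```

```bash
python3 -c "
from g import *
st()"
```

```text
t 10.8 tcp [0.4466 0.1257 0.1507] yaw 31.33 sock [0.567  0.1995 0.1213] err tool cm [-0.04  0.08 -0.  ] F [-0.63  0.28 -3.71] M [-0.168  0.062 -0.013] Tbolt -0.093 gw 0.247
```

Call:
{"method": "arm_command", "body": {"rows": [{"travel": [0, 0, 0.1], "roll": 0, "fingers": 0}, {"travel": [0, 0, 0.15], "roll": 0, "fingers": 0}, {"travel": [0, 0, 0.2], "roll": 0, "fingers": 0}, {"travel": [0, 0, 0.2], "roll": 0, "fingers": 0}, {"travel": [0, 0, 0.2], "roll": 0, "fingers": 0}]}}

```text
time_s: 11.3
tcp_pos: [0.4466, 0.1256, 0.1488]
ee_rot: [[0.854, 0.52, 0.0], [0.52, -0.854, 0.0], [0.0, 0.0, -1.0]]
wrist_force: [-2.3, -0.3, -1.0]
gripper_width: 0.252
```

```bash
python3 -c "
from g import *
st()"
```

```text
t 11.3 tcp [0.4466 0.1256 0.1488] yaw 31.33 sock [0.567  0.1995 0.1194] err tool cm [-0.03  0.08 -0.  ] F [-2.34 -0.3  -1.02] M [-0.204  0.268 -0.047] Tbolt -0.181 gw 0.252
```

Seated: the rim is on the collar, with the vertical force rising by about 3.5 N. Now I'll turn clockwise about the socket; at least 17° is free.

Call:
{"method": "arm_command", "body": {"rows": [{"travel": [0.01, -0.49, 0], "roll": 2, "fingers": 0}, {"travel": [0.03, -0.98, 0], "roll": 4, "fingers": 0}, {"travel": [0.08, -1.47, 0], "roll": 6, "fingers": 0}, {"travel": [0.14, -1.96, 0], "roll": 8, "fingers": 0}, {"travel": [0.21, -2.45, 0], "roll": 10, "fingers": 0}, {"travel": [0.31, -2.93, 0], "roll": 12, "fingers": 0}, {"travel": [0.42, -3.41, 0], "roll": 14, "fingers": 0}, {"travel": [0.55, -3.89, 0], "roll": 16, "fingers": 0}]}}

```text
time_s: 12.1
tcp_pos: [0.4306, 0.1615, 0.1486]
ee_rot: [[0.965, 0.263, -0.001], [0.263, -0.965, -0.001], [-0.001, 0.001, -1.0]]
wrist_force: [-2.1, -2.0, -0.4]
gripper_width: 0.249
```

```bash
python3 -c "
from g import *
st()"
```

```text
t 12.1 tcp [0.4306 0.1615 0.1486] yaw 15.24 sock [0.5667 0.199  0.119 ] err tool cm [0.02 0.05 0.  ] F [-2.11 -1.95 -0.39] M [-0.536  0.257 -0.039] Tbolt 0.149 gw 0.249
```

Call:
{"method": "arm_command", "body": {"rows": [{"travel": [0.01, -0.49, 0], "roll": 2, "fingers": 0}, {"travel": [0.03, -0.98, 0], "roll": 4, "fingers": 0}, {"travel": [0.08, -1.47, 0], "roll": 6, "fingers": 0}]}}

```text
time_s: 12.4
tcp_pos: [0.4276, 0.1759, 0.1486]
ee_rot: [[0.987, 0.16, -0.001], [0.16, -0.987, -0.001], [-0.001, 0.001, -1.0]]
wrist_force: [-1.5, -2.6, -0.3]
gripper_width: 0.25
```

```bash
python3 -c "
from g import *
st()"
```

```text
t 12.4 tcp [0.4276 0.1759 0.1486] yaw 9.24 sock [0.5668 0.199  0.1189] err tool cm [0.02 0.05 0.  ] F [-1.47 -2.58 -0.27] M [-0.459  0.305 -0.016] Tbolt 0.311 gw 0.25
```

Call:
{"method": "arm_command", "body": {"rows": [{"travel": [0.01, -0.49, 0], "roll": 2, "fingers": 0}, {"travel": [0.03, -0.98, 0], "roll": 4, "fingers": 0}, {"travel": [0.05, -1.23, 0], "roll": 5, "fingers": 0}]}}

```text
time_s: 12.7
tcp_pos: [0.4261, 0.1882, 0.1485]
ee_rot: [[0.997, 0.075, -0.001], [0.075, -0.997, -0.001], [-0.001, 0.001, -1.0]]
wrist_force: [-1.7, -1.7, -0.8]
gripper_width: 0.252
```

```bash
python3 -c "
from g import *
st()"
```

```text
t 12.7 tcp [0.4261 0.1882 0.1485] yaw 4.27 sock [0.5669 0.1992 0.119 ] err tool cm [0.02 0.07 0.  ] F [-1.74 -1.69 -0.76] M [-0.671  0.146 -0.123] Tbolt 0.097 gw 0.252
```

Call:
{"method": "arm_command", "body": {"rows": [{"travel": [0.01, -0.49, 0], "roll": 2, "fingers": 0}, {"travel": [0.03, -0.98, 0], "roll": 4, "fingers": 0}, {"travel": [0.08, -1.47, 0], "roll": 6, "fingers": 0}]}}

```text
time_s: 13.0
tcp_pos: [0.4259, 0.2029, 0.1486]
ee_rot: [[1.0, -0.031, -0.0], [-0.031, -1.0, -0.001], [-0.0, 0.001, -1.0]]
wrist_force: [-2.3, -1.2, -0.7]
gripper_width: 0.253
```

```bash
python3 -c "
from g import *
st()"
```

```text
t 13.0 tcp [0.4259 0.2029 0.1486] yaw -1.76 sock [0.567 0.199 0.119] err tool cm [0.01 0.04 0.  ] F [-2.25 -1.19 -0.65] M [-0.445  0.301 -0.09 ] Tbolt 0.088 gw 0.253
```

Call:
{"method": "arm_command", "body": {"rows": [{"travel": [0.01, -0.49, 0], "roll": 2, "fingers": 0}, {"travel": [0.03, -0.98, 0], "roll": 4, "fingers": 0}, {"travel": [0.08, -1.47, 0], "roll": 6, "fingers": 0}]}}

```text
time_s: 13.3
tcp_pos: [0.4271, 0.2176, 0.1485]
ee_rot: [[0.991, -0.135, -0.0], [-0.135, -0.991, -0.001], [-0.0, 0.001, -1.0]]
wrist_force: [-2.5, -2.1, -0.8]
gripper_width: 0.256
```

```bash
python3 -c "
from g import *
st()"
```

```text
t 13.3 tcp [0.4271 0.2176 0.1485] yaw -7.76 sock [0.5671 0.1991 0.119 ] err tool cm [0.01 0.04 0.  ] F [-2.5  -2.09 -0.75] M [-0.51   0.284 -0.074] Tbolt 0.266 gw 0.256
```

Call:
{"method": "arm_command", "body": {"rows": [{"travel": [0.01, -0.49, 0], "roll": 2, "fingers": 0}, {"travel": [0.03, -0.98, 0], "roll": 4, "fingers": 0}, {"travel": [0.08, -1.47, 0], "roll": 6, "fingers": 0}]}}

```text
time_s: 13.6
tcp_pos: [0.4299, 0.2321, 0.1485]
ee_rot: [[0.971, -0.238, -0.0], [-0.238, -0.971, -0.001], [-0.0, 0.001, -1.0]]
wrist_force: [-2.3, -0.9, -0.1]
gripper_width: 0.249
```

```bash
python3 -c "
from g import *
st()"
```

```text
t 13.6 tcp [0.4299 0.2321 0.1485] yaw -13.76 sock [0.5671 0.199  0.119 ] err tool cm [0.01 0.04 0.  ] F [-2.34 -0.92 -0.08] M [-0.552  0.24  -0.107] Tbolt 0.097 gw 0.249
```

Call:
{"method": "arm_command", "body": {"rows": [{"travel": [0.01, -0.49, 0], "roll": 2, "fingers": 0}, {"travel": [0.03, -0.98, 0], "roll": 4, "fingers": 0}, {"travel": [0.08, -1.47, 0], "roll": 6, "fingers": 0}]}}

```text
time_s: 13.9
tcp_pos: [0.4342, 0.2462, 0.1485]
ee_rot: [[0.941, -0.338, -0.001], [-0.338, -0.941, -0.001], [-0.0, 0.001, -1.0]]
wrist_force: [-2.7, -1.7, -0.7]
gripper_width: 0.249
```

```bash
python3 -c "
from g import *
st()"
```

```text
t 13.9 tcp [0.4342 0.2462 0.1485] yaw -19.76 sock [0.5672 0.1989 0.1189] err tool cm [0.   0.03 0.  ] F [-2.71 -1.71 -0.72] M [-0.768  0.32  -0.061] Tbolt 0.295 gw 0.249
```

Call:
{"method": "arm_command", "body": {"rows": [{"travel": [0.01, -0.49, 0], "roll": 2, "fingers": 0}, {"travel": [0.03, -0.98, 0], "roll": 4, "fingers": 0}, {"travel": [0.08, -1.47, 0], "roll": 6, "fingers": 0}]}}

```text
time_s: 14.2
tcp_pos: [0.4389, 0.258, 0.1479]
ee_rot: [[0.901, -0.433, -0.003], [-0.433, -0.901, -0.005], [-0.001, 0.006, -1.0]]
wrist_force: [-3.0, -5.3, 0.6]
gripper_width: 0.25
```

```bash
python3 -c "
from g import *
st()"
```

```text
t 14.2 tcp [0.4389 0.258  0.1479] yaw -25.65 sock [0.5663 0.1972 0.1183] err tool cm [ 0.01 -0.16 -0.  ] F [-3.03 -5.32  0.59] M [-1.352  0.61   0.435] Tbolt 1.298 gw 0.25
```

The torque jumped to 1.3 N m, so the bolt is tight and the click has begun, by between 0 and 6°. I'll take 7° more to land mid-window, then measure.

Call:
{"method": "arm_command", "body": {"rows": [{"travel": [0.01, -0.49, 0], "roll": 2, "fingers": 0}, {"travel": [0.03, -0.98, 0], "roll": 4, "fingers": 0}, {"travel": [0.08, -1.47, 0], "roll": 6, "fingers": 0}, {"travel": [0.11, -1.72, 0], "roll": 7, "fingers": 0}]}}

```text
time_s: 14.6
tcp_pos: [0.4472, 0.2732, 0.1478]
ee_rot: [[0.842, -0.539, -0.004], [-0.539, -0.842, -0.005], [-0.001, 0.006, -1.0]]
wrist_force: [-4.0, -3.9, 0.1]
gripper_width: 0.248
```

```bash
python3 - <<'E'
from g import *
s=st(); C=cam("wrist",s); im,d=capture("wrist"); st()
u,v=np.meshgrid(np.arange(512),np.arange(384)); P=depthpt(C,np.c_[u.ravel(),v.ravel()],d.ravel()).reshape(384,512,3)
R=np.array(s["ee_rot"]); L=(P-np.array(s["tcp_pos"]))@R
k=(d>0)&(abs(L[...,1])<.024)&(L[...,0]>.105)&(L[...,0]<.15)&(L[...,2]<.028)&(L[...,2]>-.005)
for y in np.arange(-.022,.023,.004):
    m=k&(abs(L[...,1]-y)<.002)
    if m.any(): print(round(y,3),m.sum(),np.percentile(L[m][:,0],[5,50]).round(4),np.median(L[m][:,2]).round(4))
cv2.imwrite("pics/w4.png",cv2.resize(im[:200,130:390,::-1],(780,600),interpolation=cv2.INTER_CUBIC))
E
```

```text
t 14.6 tcp [0.4472 0.2732 0.1478] yaw -32.65 sock [0.5662 0.1973 0.1182] err tool cm [ 0.   -0.16 -0.  ] F [-4.03 -3.91  0.11] M [-1.457  0.935  0.386] Tbolt 1.155 gw 0.248
t 14.65 tcp [0.4473 0.2735 0.1478] yaw -32.67 sock [0.5664 0.1975 0.1182] err tool cm [ 0.   -0.13 -0.  ] F [-5.13 -4.83  0.09] M [-1.451  0.895  0.239] Tbolt 1.201 gw 0.25
-0.022 2 [0.1275 0.1279] 0.0267
-0.018 118 [0.117  0.1177] 0.0025
-0.014 195 [0.1175 0.1181] 0.0054
-0.01 72 [0.1182 0.1186] 0.0025
0.006 59 [0.1198 0.1221] 0.0175
0.01 132 [0.1202 0.1226] 0.0205
0.014 78 [0.1229 0.1235] 0.0171
0.018 54 [0.1239 0.1243] 0.0183
0.022 18 [0.1246 0.1249] 0.0195
```

View pics/w4.png

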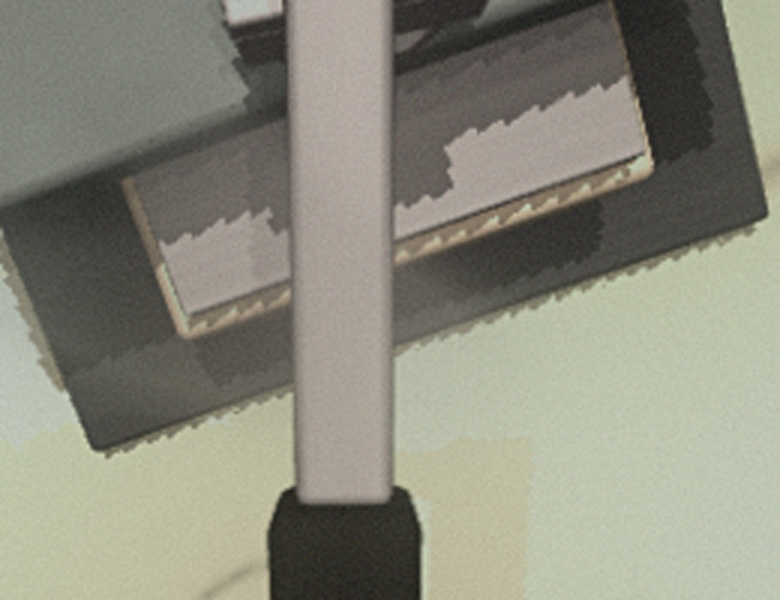

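The view shows the press plate beneath the neck, with the head's rear face at the top. Depth puts that face 10.3° (0.18 rad) out of square to the handle, with torque on the plateau at 1.2 N m, so the click is in its window. I'll nudge 1° for margin and then ease off at once.

Call:
{"method": "arm_command", "body": {"rows": [{"travel": [0, -0.25, 0], "roll": 1, "fingers": 0}, {"travel": [0.02, 0.74, 0], "roll": -3, "fingers": 0}, {"travel": [0.08, 1.47, 0], "roll": -6, "fingers": 0}, {"travel": [0.17, 2.21, 0], "roll": -9, "fingers": 0}, {"travel": [0.31, 2.93, 0], "roll": -12, "fingers": 0}, {"travel": [0.48, 3.65, 0], "roll": -15, "fingers": 0}, {"travel": [0.48, 3.65, 0], "roll": -15, "fingers": 0}]}}

```text
time_s: 15.35
tcp_pos: [0.4327, 0.2413, 0.1485]
ee_rot: [[0.953, -0.304, 0.0], [-0.304, -0.953, 0.001], [0.0, -0.001, -1.0]]
wrist_force: [-1.5, 1.0, -1.9]
gripper_width: 0.246
```

```bash
python3 - <<'E'
from g import *
s=st(); C=cam("wrist",s); im,d=capture("wrist"); st()
u,v=np.meshgrid(np.arange(512),np.arange(384)); P=depthpt(C,np.c_[u.ravel(),v.ravel()],d.ravel()).reshape(384,512,3)
R=np.array(s["ee_rot"]); L=(P-np.array(s["tcp_pos"]))@R
k=(d>0)&(abs(L[...,1])<.024)&(L[...,0]>.105)&(L[...,0]<.15)&(L[...,2]<.028)&(L[...,2]>-.005)
for y in np.arange(-.022,.023,.004):
    m=k&(abs(L[...,1]-y)<.002)
    if m.any(): print(round(y,3),m.sum(),np.percentile(L[m][:,0],[5,50]).round(4),np.median(L[m][:,2]).round(4))
E
```

```text
t 15.35 tcp [0.4327 0.2413 0.1485] yaw -17.7 sock [0.5674 0.1988 0.119 ] err tool cm [-0.02  0.03 -0.  ] F [-1.5   1.02 -1.91] M [-0.141  0.175 -0.157] Tbolt -0.23 gw 0.246
t 15.4 tcp [0.4328 0.2416 0.1485] yaw -17.77 sock [0.5675 0.199  0.1191] err tool cm [-0.02  0.05 -0.  ] F [-1.77 -0.96 -1.81] M [-0.375  0.281 -0.153] Tbolt 0.051 gw 0.249
-0.022 29 [0.1206 0.121 ] 0.0143
-0.018 139 [0.1204 0.1209] 0.0116
-0.014 146 [0.1204 0.1209] 0.0118
-0.01 101 [0.1197 0.1208] 0.0129
0.006 14 [0.1203 0.1208] 0.0038
0.01 158 [0.12   0.1208] 0.0138
0.014 139 [0.1204 0.1208] 0.0119
0.018 113 [0.1204 0.1208] 0.0107
```

The spring is straight again (face square to the handle) and the torque is near zero. Lifting straight up.

Call:
{"method": "arm_command", "body": {"rows": [{"travel": [0, 0, -0.3], "roll": 0, "fingers": 0}, {"travel": [0, 0, -0.7], "roll": 0, "fingers": 0}, {"travel": [0, 0, -1.1], "roll": 0, "fingers": 0}, {"travel": [0, 0, -1.5], "roll": 0, "fingers": 0}, {"travel": [0, 0, -2], "roll": 0, "fingers": 0}, {"travel": [0, 0, -3], "roll": 0, "fingers": 0}, {"travel": [0, 0, -4.5], "roll": 0, "fingers": 0}, {"travel": [0, 0, -6], "roll": 0, "fingers": 0}, {"travel": [0, 0, -6.5], "roll": 0, "fingers": 0}, {"travel": [0, 0, -6.5], "roll": 0, "fingers": 0}]}}

```text
time_s: 16.4
tcp_pos: [0.4333, 0.2422, 0.2146]
ee_rot: [[0.953, -0.304, 0.002], [-0.304, -0.953, 0.002], [0.001, -0.003, -1.0]]
wrist_force: [1.1, -0.1, -4.0]
gripper_width: 0.25
```

```bash
python3 - <<'E'
from g import *
s=st(); C=cam("wrist",s); im,d=capture("wrist"); st()
u,v=np.meshgrid(np.arange(512),np.arange(384)); P=depthpt(C,np.c_[u.ravel(),v.ravel()],d.ravel()).reshape(384,512,3)
R=np.array(s["ee_rot"]); L=(P-np.array(s["tcp_pos"]))@R
for t in (.05,.06,.08,.1,.11):
    q=L[(d>0)&(abs(L[...,0]-t)<.005)&(abs(L[...,1])<.03)&(L[...,2]<.0)]; print(t,q[:,1].min().round(4),q[:,1].max().round(4),np.median(q[:,2]).round(4))
k=(d>0)&(abs(abs(L[...,1])-.015)<.004)&(L[...,0]>.105)&(L[...,0]<.15)&(L[...,2]<.028)&(L[...,2]>-.005); print("face",np.median(L[k][:,0]))
# transfer: tcp target with grip at rest
yr=np.radians(10.84); tgt=np.array([.5315,-.2583,s["tcp_pos"][2]]); yaw=np.arctan2(R[1,0],R[0,0])
print("cm",(R.T@(tgt-s["tcp_pos"])*100).round(2),"roll",-np.degrees(yr-yaw))
zt=np.load("top0.npz"); im,d=capture("top")
for a in ("bowl_mid","tape_mid","spanner_mid"): print(a,[(np.round(x["position"],3).tolist(),round(x["p"],2)) for x in search_frame("top",a)[:1]])
E
```

```text
t 16.4 tcp [0.4333 0.2422 0.2146] yaw -17.69 sock [0.568  0.1998 0.1852] err tool cm [-0.05  0.15 -0.  ] F [ 1.1  -0.12 -4.  ] M [ 0.071 -0.087  0.059] Tbolt 0.027 gw 0.25
t 16.45 tcp [0.433  0.2421 0.214 ] yaw -17.66 sock [0.5677 0.1998 0.1846] err tool cm [-0.02  0.14 -0.  ] F [ 0.62 -0.   -3.08] M [ 0.067 -0.245  0.095] Tbolt 0.069 gw 0.248
0.05 -0.0115 0.0098 -0.0065
0.06 -0.0115 0.0099 -0.0038Traceback (most recent call last):
  File "<stdin>", line 6, in <module>
    return umr_minimum(a, axis, None, out, keepdims, initial, where)
ValueError: zero-size array to reduction operation minimum which has no identity
```

The wrench appears to have pitched head-down in the fingers, so I'll look.

```bash
python3 - <<'E'
from g import *
s=st(); C=cam("wrist",s); im,d=capture("wrist"); si,_=capture("side")
u,v=np.meshgrid(np.arange(512),np.arange(384)); P=depthpt(C,np.c_[u.ravel(),v.ravel()],d.ravel()).reshape(384,512,3)
R=np.array(s["ee_rot"]); L=(P-np.array(s["tcp_pos"]))@R
for t in np.arange(.04,.18,.01):
    q=L[(d>0)&(abs(L[...,0]-t)<.005)&(abs(L[...,1])<.006)&(L[...,2]<.08)&(L[...,2]>-.025)]
    if len(q): print(round(t,3),len(q),np.median(q[:,2]).round(4))
a=cv2.resize(im[...,::-1],(400,300)); b=cv2.resize(si[100:260,120:320,::-1],(400,320),interpolation=cv2.INTER_CUBIC)
cv2.imwrite("pics/w5.png",np.hstack([np.vstack([a,np.zeros((20,400,3),np.uint8)]),b]))
E
```

```text
t 16.45 tcp [0.433  0.2421 0.214 ] yaw -17.66 sock [0.5677 0.1998 0.1846] err tool cm [-0.02  0.14 -0.  ] F [ 0.62 -0.   -3.08] M [ 0.067 -0.245  0.095] Tbolt 0.069 gw 0.248
0.04 582 -0.0097
0.05 591 -0.0069
0.06 593 -0.0034
0.07 548 0.0034
0.08 522 0.0064
0.09 527 0.0093
0.1 504 0.0123
0.11 500 0.0153
0.12 494 0.0183
0.13 83 0.0202
```

View pics/w5.png

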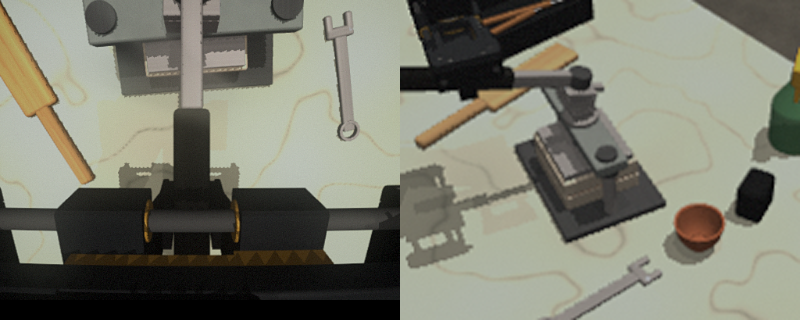

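The views show the neck running down and away, about 17° head-down, and slid forward in the fingers. The bystanders look untouched. I'll lift further to be clear of the bolt, then measure the slip.

Call:
{"method": "arm_command", "body": {"rows": [{"travel": [0, 0, -1], "roll": 0, "fingers": 0}, {"travel": [0, 0, -2], "roll": 0, "fingers": 0}, {"travel": [0, 0, -3.5], "roll": 0, "fingers": 0}, {"travel": [0, 0, -5], "roll": 0, "fingers": 0}, {"travel": [0, 0, -5.5], "roll": 0, "fingers": 0}, {"travel": [0, 0, -5.5], "roll": 0, "fingers": 0}, {"travel": [0, 0, -5.5], "roll": 0, "fingers": 0}]}}

```text
time_s: 17.25
tcp_pos: [0.4322, 0.2413, 0.2679]
ee_rot: [[0.953, -0.304, -0.001], [-0.304, -0.953, -0.001], [-0.001, 0.001, -1.0]]
wrist_force: [1.0, -0.2, -3.9]
gripper_width: 0.253
```

```bash
cat > m.py <<'E'
from g import *
def meas():
    s=st(); C=cam("wrist",s); im,d=capture("wrist")
    u,v=np.meshgrid(np.arange(512),np.arange(384)); P=depthpt(C,np.c_[u.ravel(),v.ravel()],d.ravel()).reshape(384,512,3)
    R=np.array(s["ee_rot"]); L=(P-np.array(s["tcp_pos"]))@R
    top=(d>0)&(abs(L[...,1])<.012)&(L[...,2]<.1)&(L[...,2]>-.03)&(L[...,0]>.042)&(L[...,0]<.16)
    w=[];
    for t in np.arange(.04,.14,.004):
        q=L[top&(abs(L[...,0]-t)<.002)]
        if len(q)>10: w.append((t,np.ptp(q[:,1]),(q[:,1].min()+q[:,1].max())/2,np.median(q[:,2])))
    w=np.array(w); n=w[:,1]<.0165; print(np.round(w[:8],4).tolist())
    n=n&(w[:,0]<.115); p=np.polyfit(w[n,0],w[n,3],1); y=np.polyfit(w[n,0],w[n,2],1)
    print("handle end near x",w[~(w[:,1]<.0165),0][:12].max() if (~(w[:,1]<.0165)).any() else None,"neck pitch deg",np.degrees(np.arctan(p[0])),"at0",p[1],"neck yaw deg",np.degrees(np.arctan(y[0])),"y0",y[1])
    return s,im,d
E
python3 - <<'E'
from m import *
s,im,d=meas(); R=np.array(s["ee_rot"]); yaw=np.degrees(np.arctan2(R[1,0],R[0,0]))
print("to rest cm",(R.T@(np.array([.5315,-.2583,s["tcp_pos"][2]])-s["tcp_pos"])*100).round(2),"roll",yaw-10.84)
E
```

```text
t 17.25 tcp [0.4322 0.2413 0.2679] yaw -17.68 sock [0.5668 0.1988 0.2382] err tool cm [ 0.03  0.02 -0.  ] F [ 0.98 -0.2  -3.86] M [0.048 0.099 0.008] Tbolt -0.006 gw 0.253
[[0.044, 0.0213, -0.0008, -0.0079], [0.048, 0.0213, -0.0008, -0.0067], [0.052, 0.0213, -0.0008, -0.0055], [0.056, 0.0213, -0.0008, -0.0042], [0.06, 0.0213, -0.0008, -0.0025], [0.064, 0.0136, -0.0005, 0.0025], [0.068, 0.0136, -0.0005, 0.0036], [0.072, 0.0136, -0.0005, 0.0049]]
handle end near x 0.13199999999999992 neck pitch deg 17.285247774674417 at0 -0.017528050342932523 neck yaw deg -0.3094712897905561 y0 -0.00013203875282066812
to rest cm [2.463e+01 4.458e+01 1.000e-02] roll -28.522223354229656
```

The wrench is free. It is pitched 17.3° head-down and slid 9.5 mm forward. I'll carry it over the rest, then let the head touch down gently and press it level on the blocks.

Call:
{"method": "arm_command", "body": {"rows": [{"travel": [2, 4, 0], "roll": -2.5, "fingers": 0}, {"travel": [4.4, 8.4, 0], "roll": -5, "fingers": 0}, {"travel": [6.8, 12.8, 0], "roll": -8, "fingers": 0}, {"travel": [9.2, 17.2, 0], "roll": -11, "fingers": 0}, {"travel": [11.5, 21.6, 0], "roll": -14, "fingers": 0}, {"travel": [13.8, 26, 0], "roll": -17, "fingers": 0}, {"travel": [16.2, 30.4, 0], "roll": -20, "fingers": 0}, {"travel": [18.6, 34.9, 0], "roll": -23, "fingers": 0}, {"travel": [21, 39.4, 0], "roll": -26, "fingers": 0}, {"travel": [23, 43.5, 0], "roll": -28, "fingers": 0}]}}

```text
time_s: 18.3
tcp_pos: [0.5196, -0.245, 0.2674]
ee_rot: [[0.984, 0.181, -0.002], [0.181, -0.984, 0.0], [-0.002, -0.001, -1.0]]
wrist_force: [1.0, 0.6, -4.0]
gripper_width: 0.246
```

Call:
{"method": "arm_command", "body": {"rows": [{"travel": [0.8, 1.6, 0], "roll": -0.5, "fingers": 0}, {"travel": [0.8, 1.6, 3], "roll": -0.5, "fingers": 0}, {"travel": [0.8, 1.6, 7], "roll": -0.5, "fingers": 0}, {"travel": [0.8, 1.6, 11], "roll": -0.5, "fingers": 0}, {"travel": [0.8, 1.6, 13], "roll": -0.5, "fingers": 0}, {"travel": [0.8, 1.6, 13.5], "roll": -0.5, "fingers": 0}, {"travel": [0.8, 1.6, 13.5], "roll": -0.5, "fingers": 0}, {"travel": [0.8, 1.6, 13.5], "roll": -0.5, "fingers": 0}]}}

```text
time_s: 19.1
tcp_pos: [0.5318, -0.2575, 0.135]
ee_rot: [[0.982, 0.188, 0.003], [0.188, -0.982, -0.001], [0.002, 0.002, -1.0]]
wrist_force: [-0.9, -0.4, -3.6]
gripper_width: 0.246
```

```bash
python3 - <<'E'
from m import *
s,im,d=meas(); R=np.array(s["ee_rot"]); yaw=np.degrees(np.arctan2(R[1,0],R[0,0]))
print("to rest cm",(R.T@(np.array([.5217,-.2606,.0395])-s["tcp_pos"])*100).round(2),"roll",yaw-10.84)
E
```

```text
t 19.1 tcp [ 0.5318 -0.2575  0.135 ] yaw 10.86 sock [ 0.6705 -0.2304  0.1058] err tool cm [ -2.07 -44.08  -0.08] F [-0.9  -0.39 -3.55] M [-0.098  0.113 -0.017] Tbolt -0.413 gw 0.246
[[0.044, 0.0213, -0.0004, -0.0077], [0.048, 0.0214, -0.0004, -0.0065], [0.052, 0.0214, -0.0004, -0.0052], [0.056, 0.0214, -0.0004, -0.0039], [0.06, 0.0214, -0.0004, -0.0025], [0.064, 0.0136, -0.0006, 0.0028], [0.068, 0.0136, -0.0007, 0.004], [0.072, 0.0236, -0.0002, 0.0052]]
handle end near x 0.11599999999999994 neck pitch deg 17.56904624345704 at0 -0.01748667699776376 neck yaw deg 0.07795841224063677 y0 -0.0007890633836709781
to rest cm [-1.07  0.1   9.54] roll 0.022005640804080073
```

Call:
{"method": "arm_command", "body": {"rows": [{"travel": [-1, 0.1, 1.5], "roll": 0, "fingers": 0}, {"travel": [-1, 0.1, 3.5], "roll": 0, "fingers": 0}, {"travel": [-1, 0.1, 4.8], "roll": 0, "fingers": 0}, {"travel": [-1, 0.1, 5.3], "roll": 0, "fingers": 0}, {"travel": [-1, 0.1, 5.6], "roll": 0, "fingers": 0}, {"travel": [-1, 0.1, 5.9], "roll": 0, "fingers": 0}, {"travel": [-1, 0.1, 6.2], "roll": 0, "fingers": 0}, {"travel": [-1, 0.1, 6.5], "roll": 0, "fingers": 0}]}}

```text
time_s: 19.95
tcp_pos: [0.5218, -0.2602, 0.0694]
ee_rot: [[0.982, 0.188, 0.002], [0.188, -0.982, -0.001], [0.002, 0.001, -1.0]]
wrist_force: [-0.4, -1.2, -0.6]
gripper_width: 0.252
```

```bash
python3 - <<'E'
from m import *
meas()
E
```

```text
t 19.95 tcp [ 0.5218 -0.2602  0.0694] yaw 10.83 sock [ 0.6605 -0.2332  0.0402] err tool cm [ -1.06 -44.17  -0.05] F [-0.4  -1.24 -0.64] M [-0.079  0.045 -0.006] Tbolt -0.132 gw 0.252
[[0.044, 0.0219, -0.0004, -0.011], [0.048, 0.0219, -0.0004, -0.01], [0.052, 0.0218, -0.0004, -0.009], [0.056, 0.0238, 0.0, -0.008], [0.06, 0.0237, -0.0, -0.0069], [0.064, 0.0237, 0.0001, -0.0018], [0.068, 0.0235, 0.0, -0.0011], [0.072, 0.0234, 0.0, -0.0]]Traceback (most recent call last):
  File "<stdin>", line 2, in <module>
  File "m.py", line 12, in meas
    n=n&(w[:,0]<.115); p=np.polyfit(w[n,0],w[n,3],1); y=np.polyfit(w[n,0],w[n,2],1)
                         ~~~~~~~~~~^^^^^^^^^^^^^^^^^
    raise TypeError("expected non-empty vector for x")
TypeError: expected non-empty vector for x
```

Call:
{"method": "arm_command", "body": {"rows": [{"travel": [0, 0, 0.3], "roll": 0, "fingers": 0}, {"travel": [0, 0, 0.6], "roll": 0, "fingers": 0}, {"travel": [0, 0, 0.9], "roll": 0, "fingers": 0}, {"travel": [0, 0, 1.2], "roll": 0, "fingers": 0}, {"travel": [0, 0, 1.5], "roll": 0, "fingers": 0}, {"travel": [0, 0, 1.8], "roll": 0, "fingers": 0}, {"travel": [0, 0, 2.1], "roll": 0, "fingers": 0}, {"travel": [0, 0, 2.3], "roll": 0, "fingers": 0}]}}

```text
time_s: 20.8
tcp_pos: [0.5206, -0.2599, 0.0452]
ee_rot: [[0.982, 0.188, -0.001], [0.188, -0.982, 0.0], [-0.001, -0.0, -1.0]]
wrist_force: [-2.6, -0.4, 0.7]
gripper_width: 0.247
```

```bash
sed -i 's/L\[...,2\]<.1)/L[...,2]<.0)/; s/<.014,/<.012/' m.py; python3 - <<'E'
from m import *
meas()
E
```

```text
t 20.8 tcp [ 0.5206 -0.2599  0.0452] yaw 10.83 sock [ 0.6592 -0.2329  0.0156] err tool cm [-9.400e-01 -4.411e+01  1.000e-02] F [-2.61 -0.39  0.73] M [-0.134  0.369  0.005] Tbolt -1.171 gw 0.247
[[0.044, 0.0217, -0.0005, -0.0186], [0.048, 0.0215, -0.0004, -0.0183], [0.052, 0.0218, -0.0006, -0.0182], [0.056, 0.0218, -0.0007, -0.018], [0.06, 0.0215, -0.0007, -0.017], [0.064, 0.0135, -0.0004, -0.0136], [0.068, 0.0135, -0.0004, -0.0135], [0.072, 0.0138, -0.0006, -0.0132]]
handle end near x 0.059999999999999984 neck pitch deg 2.746093907064091 at0 -0.016706698480571585 neck yaw deg -0.30119484978689925 y0 -0.00013379871378975289
```

Call:
{"method": "arm_command", "body": {"rows": [{"travel": [0, 0.05, 0.2], "roll": 0, "fingers": 0}, {"travel": [0, 0.05, 0.35], "roll": 0, "fingers": 0}, {"travel": [0, 0.05, 0.5], "roll": 0, "fingers": 0}, {"travel": [0, 0.05, 0.6], "roll": 0, "fingers": 0}, {"travel": [0, 0.05, 0.6], "roll": 0, "fingers": 0}, {"travel": [0, 0.05, 0.6], "roll": 0, "fingers": 0}]}}

```text
time_s: 21.45
tcp_pos: [0.5208, -0.2603, 0.0403]
ee_rot: [[0.982, 0.188, -0.001], [0.188, -0.982, -0.0], [-0.001, -0.0, -1.0]]
wrist_force: [-4.4, 2.2, 5.5]
gripper_width: 0.249
```

```bash
python3 - <<'E'
from m import *
meas()
E
```

```text
t 21.45 tcp [ 0.5208 -0.2603  0.0403] yaw 10.85 sock [ 0.6594 -0.2333  0.0108] err tool cm [ -0.94 -44.15   0.  ] F [-4.44  2.22  5.47] M [0.333 0.945 0.066] Tbolt -2.074 gw 0.249
[[0.044, 0.0217, -0.0007, -0.0207], [0.048, 0.0216, -0.0006, -0.0207], [0.052, 0.0215, -0.0007, -0.0207], [0.056, 0.0222, -0.0006, -0.0207], [0.06, 0.0212, -0.0007, -0.0194], [0.064, 0.0137, -0.0006, -0.0166], [0.068, 0.0136, -0.0006, -0.0167], [0.072, 0.0135, -0.0006, -0.0168]]
handle end near x 0.059999999999999984 neck pitch deg 0.006385514009424564 at0 -0.016692021199778397 neck yaw deg -0.40511494220471006 y0 -0.00018962771854218888
```

The wrench is level (0.0°) on both blocks. I'll relax slightly and open.

Call:
{"method": "arm_command", "body": {"rows": [{"travel": [0, 0, -0.08], "roll": 0, "fingers": 0}, {"travel": [0, 0, -0.08], "roll": 0, "fingers": 0}, {"travel": [0, 0, -0.08], "roll": 0, "fingers": 35}, {"travel": [0, 0, -0.08], "roll": 0, "fingers": 60}, {"travel": [0, 0, -0.08], "roll": 0, "fingers": 80}, {"travel": [0, 0, -0.08], "roll": 0, "fingers": 80}, {"travel": [0, 0, -0.08], "roll": 0, "fingers": 80}]}}

```text
time_s: 22.2
tcp_pos: [0.5213, -0.2605, 0.0404]
ee_rot: [[0.982, 0.188, 0.0], [0.188, -0.982, -0.0], [0.0, 0.0, -1.0]]
wrist_force: [-0.1, 1.1, -0.6]
gripper_width: 0.62
```

Call:
{"method": "arm_command", "body": {"rows": [{"travel": [0, 0, -1], "roll": 0, "fingers": 80}, {"travel": [0, 0, -3], "roll": 0, "fingers": 80}, {"travel": [0, 0, -6], "roll": 0, "fingers": 80}, {"travel": [0, 0, -10], "roll": 0, "fingers": 80}, {"travel": [-2, 0, -14], "roll": 0, "fingers": 80}, {"travel": [-4, 0, -18], "roll": 0, "fingers": 80}, {"travel": [-6, 0, -20], "roll": 0, "fingers": 80}, {"travel": [-6, 0, -20], "roll": 0, "fingers": 80}, {"travel": [-6, 0, -20], "roll": 0, "fingers": 80}, {"travel": [-6, 0, -20], "roll": 0, "fingers": 80}]}}

```text
time_s: 23.2
tcp_pos: [0.462, -0.2714, 0.2393]
ee_rot: [[0.982, 0.188, -0.002], [0.188, -0.982, 0.001], [-0.002, -0.001, -1.0]]
wrist_force: [0.3, -0.0, -0.4]
gripper_width: 0.804
```

```bash
python3 - <<'E'
from m import *
s=st(); C=cam("wrist",s); im,D=capture("wrist")
u,v=np.meshgrid(np.arange(512),np.arange(384)); P=depthpt(C,np.c_[u.ravel(),v.ravel()],D.ravel()).reshape(384,512,3)
ax=np.array([.9835,.18]); n=np.array([-.18,.9835]); o=np.array([.529,-.252])
A=(P[...,:2]-o)@ax; B=(P[...,:2]-o)@n
H=(D>0)&(P[...,2]>.052)&(P[...,2]<.08)&(abs(B)<.03)&(v<232); L=[]
for t in np.arange(-.13,.2,.005):
    k=H&(abs(A-t)<.0025)
    if k.sum()>5: L.append((t,(B[k].min()+B[k].max())/2*1000,np.ptp(B[k])*1000,np.median(P[k][:,2])))
L=np.array(L); k=(L[:,0]<.045)&(L[:,0]>-.1); p=np.polyfit(L[k,0]*1000,L[k,1],1); print("line",p,"yaw",np.degrees(np.arctan2(.18,.9835)+p[0]))
print(np.round(L[(L[:,0]>.035)],4)); print("z ends",L[0,3],L[k,3])
bl=(D>0)&(P[...,2]>.03)&(P[...,2]<.042)&(v<232)
for lo,hi in((-.13,-.06),(.05,.12)):
    k=bl&(A>lo)&(A<hi)&(abs(B+.007)<.034)&(abs(B+.007)>.014); print("block",np.percentile(A[k],[2,98]),"B",np.percentile(B[k],[1,99]))
t,dt=capture("top")
for a in ("bowl_mid","tape_mid","spanner_mid","plate_top","socket","bolt"): print(a,[(np.round(x["position"],3).tolist(),round(x["p"],2)) for x in search_frame("top",a)[:2]])
z=np.load("top0.npz")["im"]; cv2.imwrite("pics/end.png",np.vstack([cv2.resize(x[120:280,130:420,::-1],(544,300),interpolation=cv2.INTER_CUBIC) for x in(z,t)]))
E
```

```text
t 23.2 tcp [ 0.462  -0.2714  0.2393] yaw 10.83 sock [ 0.6005 -0.2443  0.2096] err tool cm [ 5.040e+00 -4.413e+01  4.000e-02] F [ 0.34 -0.02 -0.39] M [-0.037 -0.051 -0.007] Tbolt 0.157 gw 0.804
line [ 0.01229523 -6.3726361 ] yaw 11.075943274027653
[[ 0.035  -6.3391 21.756   0.0607]
 [ 0.04   -5.8204 20.5948  0.0609]
 [ 0.045  -5.7885 20.5279  0.0609]
 [ 0.05   -5.7807 20.4963  0.0604]
 [ 0.055  -5.7133 12.8075  0.0568]
 [ 0.06   -5.6843 12.7062  0.057 ]
 [ 0.065  -5.6376 12.6581  0.057 ]
 [ 0.07   -5.6054 12.619   0.057 ]
 [ 0.075  -5.5902 12.5683  0.057 ]
 [ 0.08   -5.5531 12.5516  0.0567]
 [ 0.085  -5.5159 12.496   0.0569]
 [ 0.09   -5.4875 12.4227  0.0569]
 [ 0.095  -5.441  12.4066  0.0568]
 [ 0.1    -5.4044 12.324   0.057 ]
 [ 0.105  -5.3967 12.2626  0.0573]]
z ends 0.05800642936429817 [0.060968   0.06095471 0.06100877 0.06092198 0.06121543 0.06071693
 0.0610375  0.06086375 0.06090122 0.06103101 0.06099027 0.06082908
 0.06112065 0.060975   0.06085625 0.06085766 0.06097875 0.06098624
 0.06088642 0.06092977 0.06081648 0.06094011 0.06095381 0.06076186
 0.06075908 0.06096059 0.0610655  0.06071709 0.06088112]
block [-0.10332432 -0.08171353] B [-0.04075854  0.02622163]
block [0.07110713 0.09229194] B [-0.04071028  0.02650153]
bowl_mid [([0.606, -0.001, 0.024], 0.85)]
tape_mid [([0.698, -0.004, 0.056], 0.91)]
spanner_mid [([0.444, 0.009, 0.002], 0.86)]
plate_top [([0.564, 0.197, 0.12], 0.73), ([0.54, 0.197, 0.076], 0.65)]
socket [([0.661, -0.238, 0.054], 0.89)]
bolt [([0.565, 0.198, 0.121], 0.76)]
```

View pics/end.png

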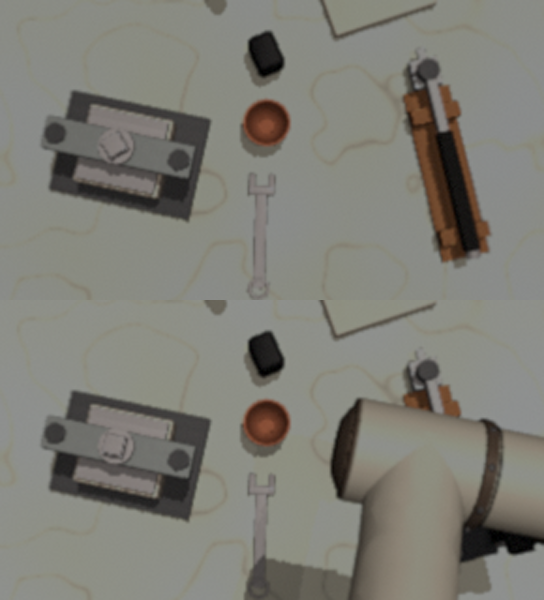

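```bash
python3 -c "
from station import *
print(finish_job())"
```

```text
the job is handed in; nothing more can be done
None
```

The job is done and handed in at about 23 s of the 69 s allowed. I fitted the wrench over the bolt, turned it clockwise until it clicked, eased off and laid it back on its rest.

- **Seating:** the socket went about 17 mm down over the bolt until the vertical force rose by about 3.5 N. That put the rim at 0.119 m measured, against 0.121 m given.
- **Tightening:** the bolt turned easily through about 51°, at a torque of 0.1–0.3 N m. The torque then jumped to about 1.2–1.3 N m and stayed level.
- **Click:** the wrist camera showed the handle broken over by about 0.18 rad. I added 1° for margin, making it about 0.20 rad, within the 0.12–0.34 window. I then eased off, and the head came back square to the handle.
- **Wrench back on its rest:** it lies level and within about 1 mm of where it started. Its yaw is 11.1°, against 10.8° before. The rest itself has not moved.
- **Bystanders:** the bowl, tape measure and spanner read the same as at the start, to within about 4 mm.

**What went wrong:** while I was lifting the wrench off the bolt it tipped about 17° head-down in the fingers and slid about 9.5 mm. I allowed for the slide and pressed the wrench level on the rest, its head touching the table lightly on the way down. Wrist forces read after each move stayed below 10 N.

**Not checked:** I did not take a close look at the bolt's final angle or the plate height after lifting off. The top view shows the bolt turned and the press otherwise unchanged.

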